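# Wind down the tool rest and hold the grinder hood open

## Task

The stone of the bench grinder has to be inspected. First, with the hood still shut, wind the handwheel clockwise (seen from above) until the stud on its rim stands right over the fixed pointer, which lowers the tool rest out of the way; then lift the hood (a ball knob on its front serves as the handle) to 50 degrees open and keep holding it there: it falls shut by itself, so finish with the gripper still holding it still at that angle and the wheel left at its mark. Leave the loose things on the bench alone.

Things in the scene. Friction and masses are not known exactly. Their poses are not given: they have to be found in the camera images.
- grinder: grey bench grinder, fixed; base plate 270 x 360 x 20 mm (own y from -255 to +105 mm). Origin on the bench under the middle of its stone housing (200 x 160 mm); own x away from the robot, y left, z up. Motor end at +y to 150 mm, 120 mm high. A steel tool rest bar lies along y in front of the housing (x -115 to -145 mm), top 90 mm above the bench or lower; the wheel lowers it 4 mm per rad
- wheel_center (a point): centre of the steel handwheel on its upright axis, at its rim's mid height (192 mm above the bench; grinder frame x -20, y -190 mm). Rim: round bar 12 mm thick, 64 mm radius to its middle. Hub 28 mm across, 8 mm above mid height. Three 9 mm spokes 120 degrees apart, one leading to the stud. Nothing below the rim for 38 mm
- wheel_stud (a point): dark upright pin 14 mm across on the wheel's rim, its top 14 mm above the rim's mid height. The point is at its foot, at the rim's mid height, 64 mm from wheel_center. It turns with the wheel
- pointer_tip (a point): tip of the fixed flat steel pointer, 12 mm wide, lying under the wheel and reaching 20 mm outside its rim, straight towards the grinder's own -x (the robot's side), 90 mm from the wheel axis and 150 mm above the bench
- wheel (a joint): wheel angle, grows clockwise seen from above. At 0 the stud points along the grinder's own +x, at 3.1416 it stands over the pointer. Stops at -0.1 and 4.0, so it reaches the pointer only clockwise. Starts between 0 and 0.9. Stays where it is left; turning takes 2 to 3 N at the rim
- hood_hinge (a point): middle of the hood's hinge axis, which runs along the grinder's own y on the far side of the housing (grinder frame x = +100 mm, 115 mm above the bench)
- hood_knob (a point): centre of the hood's black ball knob, 30 mm across, on a 12 mm stalk standing level out of the front of the shut hood, 37 mm clear of the front sheet. Hood shut: 245 mm in front of the hinge axis and 30 mm above it (145 mm above the bench). It swings with the hood
- hood (a joint): opening angle of the sheet metal hood (206 x 174 x 54 mm, 0.3 to 0.6 kg), rad: 0 shut, grows as the knob swings up and away from the robot about hood_hinge; stop at 1.3. It falls shut from anywhere when let go; 50 degrees is 0.873. Lifting at the knob takes about 1 to 4 N
- hammer: bystander: hammer 260 mm long lying on the bench to the left of the grinder
- wrench: bystander: steel wrench 180 mm long lying on the bench to the right
- tin: bystander: closed steel tin, 68 mm across and 90 mm high, standing to the left of the grinder
- ubar: bystander: dark steel bar 12 mm thick bent to a U, 110 x 100 mm, lying to the right of the grinder

How it is judged:
On the way, in this order (a step that is already met when the one before it is completed fails the run):
1. the handwheel's stud stands over the pointer (within 0.15 rad) while the hood is still shut (value of joint wheel between 2.9916 and 3.2916 rad and value of joint hood below 0.08 rad), for 0.3 s.
2. the gripper holds the hood at 50 degrees (within 6 degrees) (value of joint hood between 0.768 and 0.978 rad and contact force between hood and the fingers above 0.5 N), for 0.3 s.
At the end, for the whole second after the job is handed in: The program has ended with the gripper still touching and carrying the hood, the hood still at 50 degrees open within 6 degrees (0.768 to 0.978 rad) with nothing else propping it, and the handwheel's stud over the pointer within 0.15 rad (all of step 2 and value of joint wheel between 2.9916 and 3.2916 rad and contact force between hood and hammer below 0.3 N and contact force between hood and wrench below 0.3 N and contact force between hood and tin below 0.3 N and contact force between hood and ubar below 0.3 N and velocity of joint hood between -0.08 and 0.08 rad/s); the arm keeps its last pose, push and grip.
It fails at once if a bystander is moved by more than 30 mm (distance of any of hammer, wrench, tin, ubar from where it was at the start of the episode above 0.03 m).
It also fails if it takes over 69 s, if anything falls off the work surface, if the arm or the gripper's body presses on something with over 40 N, if the wrist force passes 120 N, or if a joint passes its speed limit or range.

## Robot

A 7-joint arm with a two-finger parallel gripper is mounted at the origin on the work surface. World frame = base frame: x ahead of the robot, y to its left, z up, the work surface at z = 0. Lengths are in m, angles in rad, forces in N, time in s.
With the tool pointing down it reaches from about 0.425 to 1.025 m from the base axis. Payload 9.4 kg.
Tool frame: the origin (TCP) lies on the centre line of the jaws, within the pads' length; the fingertips stand 19 mm ahead of it and the grasp point (between the pads) is the TCP; z points along the fingers, y is the line along which they close (so a half turn about z gives the same grasp; the last joint's range is limited). The gripper opens to 85 mm and grips with 20 to 120 N. Pads are 22 mm wide; open, the fingers measure 114 mm over their backs; the gripper's body (76 mm by 85 mm) begins 54 mm behind the grasp point. The pads swing forward as they close: fully open they stand 13 mm farther back than shut.
Start: joints at [1.207, 0.599, -0.003, 1.599, 0.002, 0.943, -0.08], TCP at [0.205, -0.695, 0.25] pointing down, gripper open.
Joint ranges: [-2.57, 2.57], [-0.35, 1.97], [-1.29, 1.29], [0.11, 2.56], [-1.05, 4.19], [0.11, 1.86], [-2.63, 2.63]. Speed limits (rad/s): [2.22, 2.22, 3.01, 3.01, 3.14, 3.14, 3.14].

## Interface

Orientations are given as a unit quaternion [x, y, z, w].
In Python, from station import env, hand, status, capture gives the robot as it stands. Calls block until the motion is done:
- env.goto(position, orientation): joint-space move of the TCP to a pose.
- env.movel(position, attitude=None, feed=0.15): straight line of the TCP; attitude=None keeps the orientation; feed is the mean speed in m/s.
- env.move_j(angles): joint-space move.
- hand.release() and hand.close(effort=None): open the fingers fully, or close them until they stop; effort is the grip in N (None keeps the last).
- env.hold(seconds).
- env.ik(position, orientation): joint angles nearest the present ones, or None.
- status.sense(): the state.
- capture(name): name is "side" or "top" or "wrist"; returns a dict with "pixels" (420x560x3 uint8, red, green, blue), "fx", "fy", "cx", "cy" (pixels), "extrinsics" (4x4, takes a point from world to camera coordinates). Camera axes: x right, y down, z forward; pixel columns grow to the right and rows downward; lengths in m; the calibration is good to about 2 mm. A picture is of the moment at which its call begins. There is no depth.
A pose or a line that the arm cannot do raises env.IKError and nothing moves.
- env.job_done(): hands the job in; it is judged then, once.
The state is a dict: "clock": time; "q": joint angles; "joint_velocities": joint speeds; "tau": joint torques, N m; "eef_pos": TCP position; "tool_rot": TCP orientation; "force": force on the tool from outside, world axes, zero at the start; "wrist_torque": the same for the moment, N m; "grip_width": opening from 0.0 (shut) to 1.0 (fully open); "finger_force": force on a finger pad.
Only numpy, scipy, OpenCV 4.12 (cv2) and the standard library are available. Lean on these libraries where they do the work, as an engineer would, in place of code of your own. Each camera call takes 0.05 s, during which the arm holds its last target. There are 200 camera calls.

## Working session

There is one attempt and no reset: what is moved stays moved. The work goes in short steps, each a Python script; the robot and the scene stay as the last script left them, time stands still between calls to the robot, and variables do not carry over. Pictures are saved under pics/ and viewed, at most 10 in all, crops included, and the job is handed in when it is done.

```bash
mkdir -p pics; cat > h.py <<'E'
import numpy as np, cv2
from station import env, hand, status, capture
def snap(cam,name):
    d=capture(cam); cv2.imwrite(f'pics/{name}.png',d['pixels'][...,::-1])
    np.savez(f'pics/{name}.npz',**d); return d
def ld(name): return np.load(f'pics/{name}.npz')
def ray(d,u,v):
    E=d['extrinsics']; R=E[:3,:3]; o=-R.T@E[:3,3]
    r=R.T@np.array([(u-d['cx'])/d['fx'],(v-d['cy'])/d['fy'],1]); return o,r/np.linalg.norm(r)
def plane(d,u,v,z): o,r=ray(d,u,v); return o+r*(z-o[2])/r[2]
def tri(*obs):
    A=np.zeros((3,3));b=np.zeros(3)
    for d,u,v in obs:
        o,r=ray(d,u,v);P=np.eye(3)-np.outer(r,r);A+=P;b+=P@o
    X=np.linalg.solve(A,b); return X,[float(np.linalg.norm((np.eye(3)-np.outer(ray(*o)[1],ray(*o)[1]))@(X-ray(*o)[0]))) for o in obs]
def proj(d,p):
    c=d['extrinsics']@np.append(p,1); return d['fx']*c[0]/c[2]+d['cx'],d['fy']*c[1]/c[2]+d['cy']
E
python3 - <<'E'
from h import *
a=snap('top','top0')['pixels'];b=snap('side','side0')['pixels']
for n in('top0','side0'):
    d=ld(n);E=d['extrinsics'];print(d['fx'],d['cx'],d['cy'],(-E[:3,:3].T@E[:3,3]).round(3),E[:3,:3].round(2).tolist())
s=status.sense();print(s)
E
```

```text
423.2580797053827 285.69548701114235 201.6269095694514 [ 0.349 -0.005  1.267] [[-0.02, -1.0, 0.0], [-0.99, 0.02, -0.16], [0.16, -0.01, -0.99]]
500.59623864024655 280.7018812506551 208.74878649606345 [0.325 1.169 1.289] [[-0.98, -0.2, 0.02], [-0.15, 0.67, -0.73], [0.13, -0.72, -0.69]]
{'clock': 0.1, 'q': array([ 1.20729323,  0.60003462, -0.00251844,  1.60005845,  0.00176052,
        0.94288245, -0.07978543]), 'joint_velocities': array([ 8.55181827e-04, -9.98749478e-04,  2.08934217e-03, -3.11665812e-03,
        4.94696768e-07, -1.72325055e-03,  6.73160658e-04]), 'tau': array([ 7.03119571e-03, -7.77989817e+01,  1.56980351e+00, -2.58624977e+01,
        1.25297823e-02,  5.47834163e-03, -1.40986128e-05]), 'eef_pos': array([ 0.20496693, -0.6950127 ,  0.24950816]), 'tool_rot': array([ 9.89733278e-01,  1.42925025e-01, -1.53387389e-04, -6.73070479e-04]), 'force': array([-0.98327644,  0.42984309, -1.02913605]), 'wrist_torque': array([-4.23577539e-05, -4.36682349e-02, -2.48169679e-03]), 'finger_force': 0.0, 'grip_width': 1.0003369574262957}
```

View pics/top0.png

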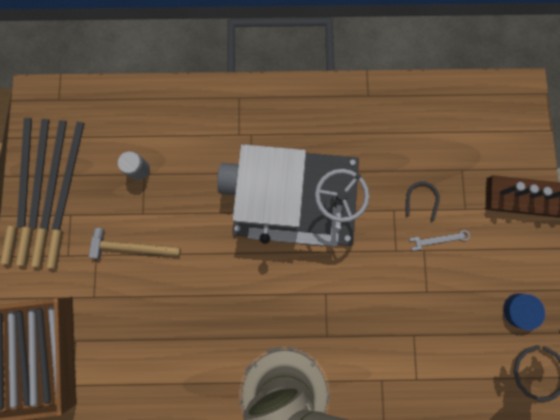

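View pics/side0.png

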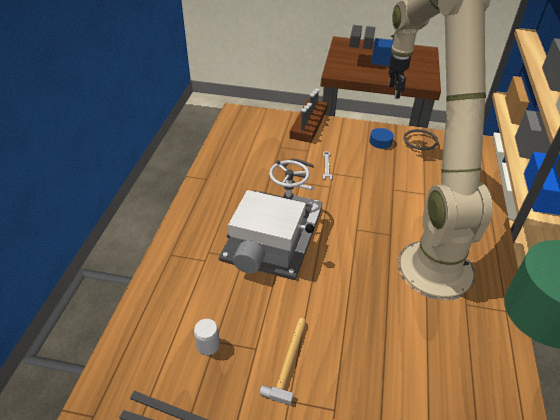

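The top view shows the hood at about (270,185), the knob near (265,238) and the wheel centred near (342,194). The side view shows the wheel near (290,173) and the knob near (309,228). Next I'll enlarge both.

```bash
python3 - <<'E'
import cv2,numpy as np
a=cv2.imread('pics/top0.png')[140:250,220:375];b=cv2.imread('pics/side0.png')[145:255,225:335]
f=lambda i:cv2.resize(cv2.convertScaleAbs(i,alpha=1.3),None,fx=3,fy=3,interpolation=cv2.INTER_CUBIC)
c=np.hstack([f(a),f(b)]);print(c.shape);cv2.imwrite('pics/crop0.png',c)
E
```

```text
(330, 795, 3)
```

View pics/crop0.png

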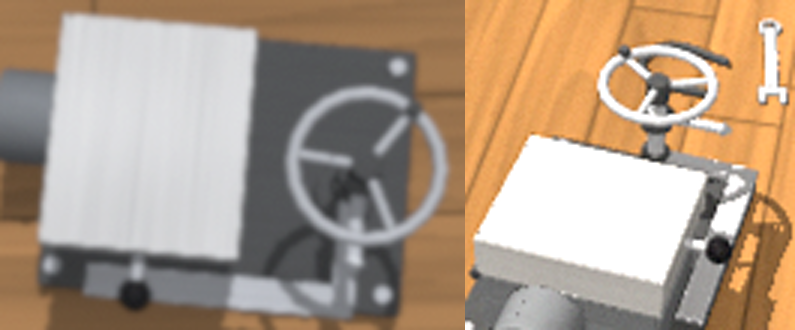

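The crop shows the stud at top (357.4,176.5) / side (278,161.5), the rim centre at top (342.2,194.9) / side (289.3,173.2), and the knob at top (264.8,238.1) / side (309.2,227.5).

```bash
python3 - <<'E'
from h import *
t,s=ld('top0'),ld('side0')
for n,a,b in(('stud',(357.2,176.3),(277.8,161.3)),('rim',(342.0,194.7),(289.1,173.0)),('knob',(264.7,238.0),(309.1,227.3))):
    print(n,tri((t,*a),(s,*b)))
# yaw from hood top edges (z ~0.172)
P=[plane(t,220+x/3-.33,140+y/3-.33,.172) for x,y in((62,15),(256,33),(240,261),(42,243))]
for i in range(4):
    d=P[(i+1)%4]-P[i];print(P[i].round(3),np.linalg.norm(d).round(3),np.degrees(np.arctan2(d[1],d[0])).round(1))
# rim via bright mask fit (top + side): bright low-sat pixels on plane z=.192 
for n,c in(('top0',(342,194.7)),('side0',(289.1,173))):
    d=ld(n);px=d['pixels'].astype(int);C=plane(d,*c,.192)
    m=(px.min(2)>120)&(px.max(2)-px.min(2)<30);v,u=np.nonzero(m)
    W=np.array([plane(d,x,y,.196)[:2] for x,y in zip(u,v)])
    for _ in range(6):
        r=np.hypot(*(W-C[:2]).T);k=abs(r-.064)<.012
        A=np.c_[2*W[k],np.ones(k.sum())];q=np.linalg.lstsq(A,(W[k]**2).sum(1),rcond=None)[0];C=q[:2]
    print(n,C.round(4),np.sqrt(q[2]+q[:2]@q[:2]).round(4),k.sum())
E
```

```text
stud (array([ 0.58234467, -0.19671543,  0.20161397]), [0.0015221087387623793, 0.0015221087387621995])
rim (array([ 0.53562001, -0.15752785,  0.1890258 ]), [0.00011755912471841996, 0.0001175591247186416])
knob (array([0.43058196, 0.04530423, 0.14603988]), [0.0006804026175010479, 0.0006804026175009718])
[0.679 0.107 0.172] 0.174 -96.3
[ 0.659 -0.065  0.172] 0.204 174.8
[ 0.456 -0.047  0.172] 0.172 83.9
[0.474 0.124 0.172] 0.205 -4.8
top0 [ 0.5355 -0.1563] 0.0632 465
side0 [ 0.5358 -0.1511] 0.0634 288
```

```bash
cat >> h.py <<'E'
from scipy.spatial.transform import Rotation as Rot
YAW=np.radians(-5.8); C=np.array([.5356,-.1565]); KN=np.array([.4306,.0453,.146])
er=lambda a:np.array([np.cos(a),np.sin(a)])
def down(a,pitch=0):  # tool y along world angle a
    y=np.r_[er(a),0]; z=np.array([0,0,-1.]); x=np.cross(y,z)
    return (Rot.from_rotvec(y*pitch)*Rot.from_matrix(np.c_[x,y,z])).as_quat()
def push(phi,flip,z,r=.036,t=.0155): # tool beside a spoke at world angle phi (ccw side)
    p=C+r*er(phi)+t*er(phi+np.pi/2); return np.r_[p,z],down(phi+flip*np.pi)
HG=np.r_[KN[:2]+.245*er(YAW),KN[2]-.03]
def knob(th):
    a=np.arctan2(.03,.245)+th; R=np.hypot(.245,.03)
    return HG+np.r_[-R*np.cos(a)*er(YAW),R*np.sin(a)]
E
python3 - <<'E'
from h import *
for f in(0,1):
  for s in (0,120,240):
    Q=[env.ik(*push(np.radians(p+s),f,z)) for p,z in((-10,.3),(-10,.195),(-60,.195),(-120,.195),(-186,.195))]
    print(f,s,[None if q is None else q[[0,4,6]].round(2).tolist() for q in Q])
for f in (0,1):
  for pt in (0,-.3,-.6,.3):
    o=down(YAW+np.pi/2+f*np.pi,pt)
    Q=[env.ik(p,o) for p in (knob(0)+[0,0,.1],knob(0),knob(.45),knob(.873))]
    print(f,pt,Rot.from_quat(o).as_matrix()[:,2].round(2),[None if q is None else q.round(2).tolist() for q in Q])
print(HG)
E
```

```text
0 0 [[0.46, 0.21, -0.24], [0.4, 0.27, -0.29], [0.3, 0.09, -0.93], [0.13, -0.14, -1.7], [-0.14, -0.4, -2.6]]
0 120 [[0.91, 0.52, 1.49], [0.87, 0.78, 1.24], [0.57, 0.49, 0.66], [0.42, 0.3, -0.16], [0.28, 0.07, -1.01]]
0 240 [[0.12, -0.08, -1.93], [0.09, -0.18, -1.83], [-0.11, -0.37, -2.52], [0.88, 0.78, 1.42], [0.55, 0.47, 0.57]]
1 0 [[-0.53, -0.64, -2.46], [-0.49, -0.89, -2.23], [0.89, 0.81, 1.51], [0.69, 0.47, 0.82], [0.48, 0.27, -0.17]]
1 120 [[0.27, 0.07, -1.16], [0.2, 0.06, -1.15], [-0.0, -0.13, -1.85], [-0.18, -0.39, -2.6], [0.9, 0.81, 1.41]]
1 240 [[0.73, 0.3, 0.8], [0.66, 0.44, 0.68], [0.51, 0.29, -0.08], [0.25, 0.1, -1.0], [-0.02, -0.15, -1.93]]
0 0 [ 0.  0. -1.] [[0.54, 0.41, -1.01, 2.2, 0.5, 0.78, 0.66], [0.23, 0.5, -0.64, 2.32, 0.65, 0.5, 0.53], [0.49, 0.43, -0.93, 2.13, 0.48, 0.81, 0.72], [0.5, 0.43, -0.92, 1.9, 0.4, 1.01, 0.87]]
0 -0.3 [ 0.29 -0.03 -0.96] [[0.63, 0.37, -1.2, 2.38, 1.02, 0.61, 0.11], [0.43, 0.61, -1.09, 2.5, 1.55, 0.7, -0.46], [0.56, 0.37, -1.07, 2.31, 0.96, 0.59, 0.23], [0.51, 0.3, -0.91, 2.09, 0.6, 0.67, 0.68]]
0 -0.6 [ 0.56 -0.06 -0.83] [None, None, [0.
[... 478 characters left out ...]
.11, 0.92, -1.96]]
1 -0.3 [-0.29  0.03 -0.96] [[-0.09, 0.38, -0.12, 2.07, -0.05, 0.97, -1.84], [-0.16, 0.54, -0.02, 2.16, -0.11, 0.73, -1.76], [-0.09, 0.42, -0.1, 1.99, -0.05, 1.02, -1.82], [-0.05, 0.43, -0.12, 1.75, -0.03, 1.25, -1.82]]
1 -0.6 [-0.56  0.06 -0.83] [[-0.14, 0.52, -0.0, 1.94, -0.14, 1.27, -1.73], [-0.16, 0.66, 0.04, 2.0, -0.17, 1.07, -1.67], [-0.14, 0.56, 0.02, 1.85, -0.14, 1.32, -1.71], [-0.12, 0.57, 0.03, 1.61, -0.13, 1.56, -1.72]]
1 0.3 [ 0.29 -0.03 -0.96] [[-0.06, 0.19, -0.31, 2.42, 0.61, 0.33, -2.59], [-0.31, 0.42, -0.02, 2.55, 2.21, 0.16, 2.09], [-0.17, 0.22, -0.14, 2.35, 0.46, 0.33, -2.39], [0.14, 0.22, -0.43, 2.11, 0.37, 0.58, -2.23]]
[0.67434577 0.02054121 0.116     ]
```

```bash
python3 - <<'E'
from h import *
hand.close(20)
p,o=push(np.radians(110),0,.32); env.goto(p,o)
snap('wrist','w1')
p[2]=.197; env.movel(p,feed=.08)
F=status.sense()['force'];print('down',F.round(2),status.sense()['clock'])
mx=0
for a in np.arange(102,-57,-8):   # stud spoke end would be -65.8
    env.movel(*push(np.radians(a),0,.197),feed=.04)
    s=status.sense();mx=max(mx,np.linalg.norm(s['force'][:2]-F[:2]))
    if int(a)%5==0:print(a,(s['force']-F).round(1),s['q'][6].round(2))
print(mx,s['clock'],s['eef_pos'])
snap('top','top1');snap('side','side1')
a=cv2.imread('pics/top1.png')[140:250,260:415];b=cv2.imread('pics/side1.png')[125:235,225:335]
f=lambda i:cv2.resize(i,None,fx=3,fy=3,interpolation=cv2.INTER_CUBIC)
cv2.imwrite('pics/crop1.png',np.hstack([f(a),f(b)]))
E
```

```text
down [ 0.46  0.29 -0.18] 4.9083
70 [-1.8 -0.4 -0.5] 0.77
30 [-0.1  1.3 -0.8] 0.23
-10 [-0.1  0.9 -0.4] -0.29
-50 [-1.1  0.4  1.8] -0.79
2.144741049180157 10.7417 [ 0.57058809 -0.17419366  0.19703862]
```

View pics/crop1.png

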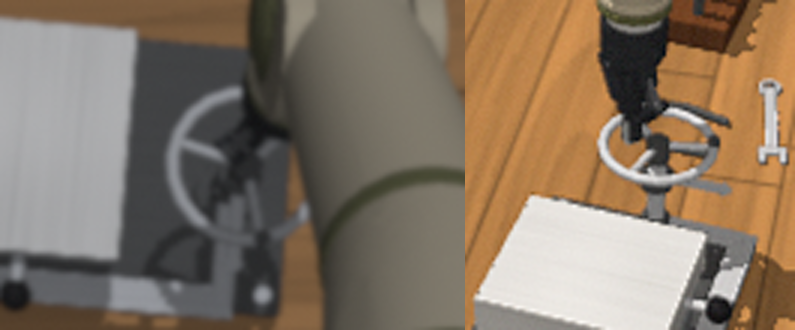

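View pics/w1.png

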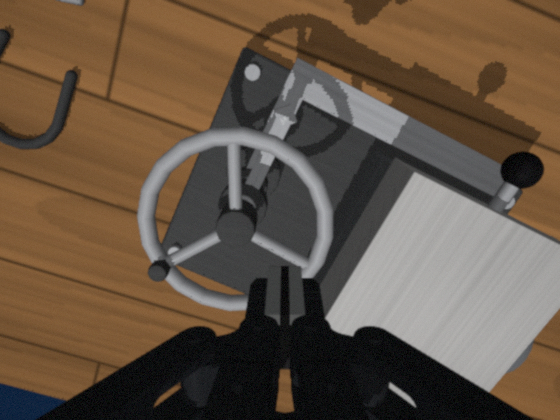

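The crop shows the wheel turned, with the stud near side pixel (308,173) and its spoke pointing towards the robot. The wrist view, taken before the turn, shows the stud at (158,270), the hub at (237,225) and the pointer below at about (270,150). Now I'll do the last few degrees, back off and check.

```bash
python3 - <<'E'
from h import *
for a in (-61,-64): env.movel(*push(np.radians(a),0,.197),feed=.02)
env.hold(.2)
env.movel(*push(np.radians(-45),0,.197),feed=.04)
p,o=push(np.radians(-45),0,.33);env.movel(p,feed=.15)
# view from robot-side, above the hood/wheel
q=np.array([.50,-.05,.40]); env.goto(q,down(YAW+np.pi/2))
d=snap('wrist','w2');s=status.sense();print(s['clock'],s['force'].round(1))
snap('side','side2');snap('top','top2')
for a in(-176,-186,-196):
    P=np.r_[C+.064*er(np.radians(a)),.199];print(a,[np.round(proj(ld(n),P),1) for n in('w2','side2','top2')])
b=cv2.imread('pics/side2.png')[125:235,235:345]
cv2.imwrite('pics/c2.png',np.hstack([cv2.imread('pics/w2.png')[:330],np.zeros((330,10,3),np.uint8),cv2.resize(b,None,fx=2,fy=3)]))
E
```

```text
15.0667 [-0.2 -0.3 -0.1]
-176 [array([153.6, 159.2]), array([307.7, 172.8]), array([344.8, 218.7])]
-186 [array([166.3, 158.1]), array([307.1, 174.8]), array([340.4, 218.7])]
-196 [array([179.2, 159.3]), array([306. , 176.7]), array([336.1, 217.9])]
```

View pics/c2.png

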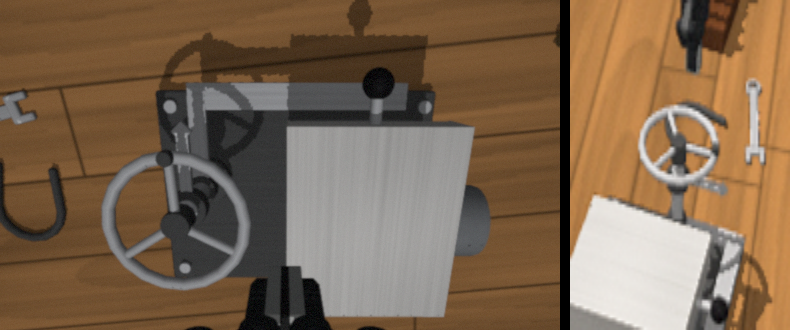

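The stud is at (165,158), the hub at (175,222), the pointer tip at (181,122) and the knob at (378,84). I'll compare stud and pointer by casting rays.

```bash
python3 - <<'E'
from h import *
d=ld('w2');t=ld('top0');s=ld('side0')
px=d['pixels'].astype(int)
def blob(u0,v0,r,th):
    g=px.max(2)[v0-r:v0+r+1,u0-r:u0+r+1];v,u=np.nonzero(g<th);return u.mean()+u0-r,v.mean()+v0-r,len(u)
st=blob(165,158,12,75);kn=blob(378,84,22,40);print(st,kn)
S=plane(d,*st[:2],.205);H=plane(d,175,222,.2);P=plane(d,181,123,.15)
v,u=np.nonzero((px.min(2)>105)&(px.max(2)-px.min(2)<25));W=np.array([plane(d,x,y,.195)[:2] for x,y in zip(u,v)]);c=C
for _ in range(6):
    k=abs(np.hypot(*(W-c).T)-.064)<.009;q=np.linalg.lstsq(np.c_[2*W[k],np.ones(k.sum())],(W[k]**2).sum(1),rcond=None)[0];c=q[:2]
print('rimfit',c,np.sqrt(q[2]+c@c));A=lambda v:np.degrees(np.arctan2(v[1],v[0]))%360
for n,cc in(('rim',c),('hub',H[:2]),('C',C)): print(n,cc,'stud',A(S[:2]-cc),np.hypot(*(S[:2]-cc)),'ptr',A(P[:2]-cc),np.hypot(*(P[:2]-cc)))
K=tri((d,*kn[:2]),(t,264.7,238),(s,309.1,227.3));print(K,tri((d,*kn[:2]),(t,264.7,238)))
E
```

```text
(np.float64(165.9277108433735), np.float64(156.49397590361446), 332) (np.float64(378.0230179028133), np.float64(82.75063938618926), 782)
rimfit [ 0.53654836 -0.15586039] 0.06370295627017572
rim [ 0.53654836 -0.15586039] stud 173.1855529374732 0.06752694539366524 ptr 173.0438088032251 0.08932217914647207
hub [ 0.53098104 -0.15360305] stud 174.65245540989096 0.06175134152788822 ptr 174.11826221562242 0.08353713323391404
C [ 0.5356 -0.1565] stud 172.5429951297092 0.06666536596330985 ptr 172.55818980240696 0.08846143704126806
(array([0.43043148, 0.04599043, 0.14696642]), [0.0006440699545058935, 0.0009515697406241404, 0.000766811735474389]) (array([0.42968621, 0.0450086 , 0.15364654]), [0.0003427865332212037, 0.0003427865332211278])
```

Stud and pointer agree within about 1°, so step 1 is met. Now the knob.

```bash
sed -i 's/^YAW=.*/YAW=np.radians(-6); C=np.array([.5360,-.1562]); KN=np.array([.4304,.0457,.1465])/' h.py
python3 - <<'E'
from h import *
o=down(YAW+np.pi/2)
hand.release()
env.goto(KN+[0,0,.13],o)
env.movel(KN,feed=.08)
F=status.sense()['force'];print(F.round(1))
hand.close(60); s=status.sense();print('grip',s['grip_width'],s['finger_force'],(s['force']-F).round(1))
for th in np.arange(.1,.88,.0967):
    env.movel(knob(th),o,feed=.08); s=status.sense();print(round(th,2),(s['force']-F).round(1),round(float(s['grip_width']),3))
env.hold(.5)
s=status.sense();print(s['clock'],s['eef_pos'],knob(.873),s['finger_force'],s['grip_width'])
snap('top','top3');snap('side','side3')
a=cv2.imread('pics/top3.png')[130:250,210:380];b=cv2.imread('pics/side3.png')[115:275,215:365]
cv2.imwrite('pics/c3.png',np.hstack([cv2.resize(a,(480,339)),cv2.resize(b,(318,339))]))
E
```

```text
[-0.6  0.3 -0.8]
grip 0.31803198235250296 58.4425413608551 [-1.   0.8  7.6]
0.1 [ 0.1  5.1 -2.5] 0.314
0.2 [ 2.9  4.7 -2.8] 0.317
0.29 [ 6.5  4.7 -4.1] 0.321
0.39 [ 4.4  5.8 -5.3] 0.318
0.49 [ 4.4  5.6 -5. ] 0.314
0.58 [ 4.5  5.5 -5.3] 0.32
0.68 [ 9.1  5.9 -9.4] 0.315
0.78 [ 5.   6.5 -8.5] 0.318
0.87 [  7.3   6.7 -10. ] 0.316
23.5833 [0.54034846 0.03444209 0.3216564 ] [0.54036209 0.03414252 0.32350961] 60.25074362754822 0.31486592177019435
```

View pics/c3.png

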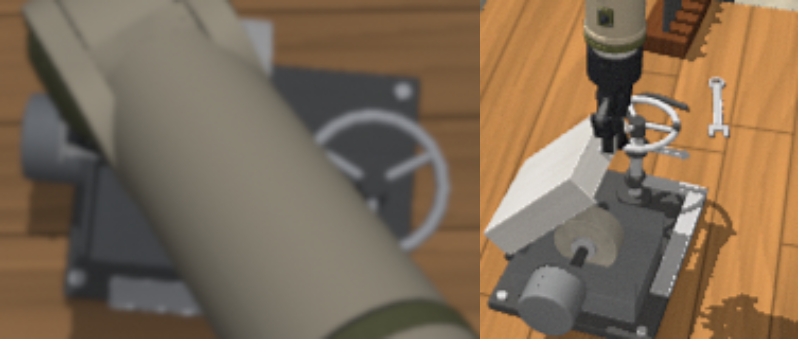

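The hood is held up by the knob. TCP height 0.322 m gives an opening of about 0.87 rad. The wheel's visible spokes are unchanged, so its stud still points at the robot.

```bash
python3 - <<'E'
from h import *
a=status.sense();env.hold(.5);b=status.sense();print(b['eef_pos']-a['eef_pos'],b['finger_force'],b['grip_width']);print(env.job_done())
E
```

```text
[-9.68058747e-06  7.38010898e-06 -2.83945170e-05] 60.25052189826965 0.3155383255370726
the job is handed in; nothing more can be done
None
```

I wound the wheel clockwise until the stud stood over the pointer (within about 1° in the wrist view), then lifted the hood to about 50° (estimated 0.87 rad), still gripped by its knob when I handed the job in; no verdict was returned.

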